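# Hold the two-lens lamp up to the inspection camera

## Robot

A 6-joint arm with a two-finger parallel gripper is mounted at the origin on the work surface. World frame = base frame: x ahead of the robot, y to its left, z up, the work surface at z = 0. Lengths are in m, angles in rad, forces in N, time in s.
With the tool pointing down it reaches from about 0.225 to 0.725 m from the base axis. Payload 3.1 kg.
Tool frame: the origin (TCP) lies midway between the tips of the shut fingers; the grasp point (between the pads) lies 19 mm behind it; z points along the fingers, x is the direction in which the jaws open and shut, and the axes are right-handed (so a half turn about z gives the same grasp; the last joint's range is limited). The gripper opens to 85 mm and grips with 20 to 120 N. Pads are 22 mm wide; open, the fingers measure 114 mm over their backs; the gripper's body (76 mm by 85 mm) begins 54 mm behind the grasp point. The pads swing forward as they close: fully open they stand 13 mm farther back than shut.
Start: joints at [0.991, 0.048, 0.099, 1.622, 0, 1.443], TCP at [0.229, 0.472, 0.231] pointing down, gripper open.
Joint ranges: [-2.91, 2.91], [-0.99, 1.94], [-1.21, 1.42], [-2.12, 2.29], [-1.49, 1.47], [-3.14, 3.14]. Speed limits (rad/s): [2.79, 2.79, 3.14, 3.14, 3.14, 3.14].

## Interface

Orientations are given as a 3x3 rotation matrix whose columns are the frame's x, y, z axes.
In Python, from rig import r gives the robot as it stands.
- The arm moves only by the shell command python3 -m inch 'ROWS' [FORCE]. ROWS is JSON, a list of rows, each an object with "claw": the opening in per cent of the stroke, from 0 (shut) to 100 (fully open); "translation": the shift along the tool's x, y, z in cm, a list of three; "dr": the turn, a rotation vector about the tool's x, y, z in rad, a list of three. In form: [{"claw": claw, "translation": [dx, dy, dz], "dr": [wx, wy, wz]}, ...]. A call has 1 to 5 rows; each row shifts and turns the pose as measured when the row begins, along the tool's axes as they then stand; what a row does not reach is not made up. A row lasts 1/12 s, in which the tool goes at most 41.7 mm and 7.16 degrees, less where a joint would pass 70% of its speed; a pose out of reach is approached as far as the arm can. A call with a gripper value outside its range is refused whole. The fingers move at their own pace and stop on an object; FORCE is the grip in N (left out, the last holds). Time passes only in rows, so rows that do not move let the fingers close. It gives the time, the measured TCP pose, the force and the opening at its end, in the units of the state.
- r.observe(): the state, without advancing time (a new reading comes with each control period).
- r.camera(name): name is "scene" or "side" or "wrist"; returns the picture (400x640x3 uint8, red, green, blue); there is no depth.
- r.get_calibration(name): a dict with "vfov" (degrees; the focal length in pixels is half the picture's height over the tangent of half this angle, whatever the lens; pixels are square), "cx", "cy" (the principal point, pixels), "position" and "orientation" of the camera in the world; the wrist camera has in their place "hand_eye" (4x4, takes a point from camera to tool coordinates, whose origin is the TCP and whose axes are the tool frame's). Camera axes: x right, y down, z forward; pixel columns grow to the right and rows downward; lengths in m; the calibration is good to about 2 mm. A picture is of the moment at which its call begins: read the wrist's pose just before it. get_calibration takes no time and is no camera call.
- r.close_job(): hands the job in, once; it reports no verdict.
The state is a dict: "t": time; "joint_positions": joint angles; "dq": joint speeds; "joint_efforts": joint torques, N m; "tool_pos": TCP position; "ee_rot": TCP orientation; "contact_force": force on the tool from outside, world axes, zero at the start; "wrist_torque": the same for the moment, N m; "opening": opening from 0.0 (shut) to 1.0 (fully open).
Only numpy, scipy, OpenCV 4.12 (cv2) and the standard library are available. Lean on these libraries where they do the work, as an engineer would, in place of code of your own. Each camera call takes 0.05 s, during which the arm holds its last target.

## Task

Take the short lamp module, the one with two lenses, out of the light bar without touching its lenses (it has a metal tab on top to hold it by), and present it in the air to the inspection camera: lens face centred in front of the camera's lens at 15 cm, square to the camera's line of sight (the camera looks obliquely downward, so tip the lamp back to match), tab side up. Finish while still holding it there steadily in the gripper; leave the camera, the other two lamps and everything else on the bench as they are.

Things in the scene. Friction and masses are not known exactly. Their poses are not given: they have to be found in the camera images.
- lamp2: Lamp to present: black housing 30 (x) x 52 (y) x 40 mm (z), TWO round reflectors on its +x face, which faces away from the robot at the start. 0.12-0.24 kg. Origin: centre of the underside, z up. Grip tab on top: aluminium, 10 (x) x 36 (y) mm, z = 40 to 74 mm, centred. Stands loose in one of the bar's three pockets, 9 mm deep between low walls with 2 mm play; lifts straight up.
- lamp2_lenses: The lens bank fixed on lamp2's +x face (same origin and axes as lamp2): it covers x = 15 to 25 mm, y = -23 to 23 mm, z = 10 to 38 mm. Fingers must not touch it.
- lamp2_face (a point): Centre of lamp2's lens face, at (25, 0, 24) mm in lamp2's frame; same axes as lamp2: x points out of the lenses, y along the row, z to the tab.
- lamp3: Another lamp in the light bar, like lamp2 but 74 mm long with three lenses (same tab). Leave alone.
- lamp4: Another lamp in the light bar, like lamp2 but 96 mm long with four lenses (same tab). Leave alone.
- bar: Light bar, fixed: aluminium extrusion 100 (x) x 620 mm (y); origin at the centre of its underside. Three lamp pockets at y = -110, 0, 110 mm, floor at z = 10 mm, parted by thin black plates up to z = 38 mm; a round dome plate at each end (centre y = +-245 mm, radius 78 mm, top z = 43 mm).
- cam: Stand of the inspection camera, fixed on the bench: round base 100 mm across, slim steel post and fork; origin at the centre of the base's underside. The camera looks to its -x side, that is roughly towards the robot. The head's tilt pivot is 275 mm above the origin.
- cam_head (a joint): Downward tilt of the camera head, rad: 0 looks level, positive looks down. It is already set (0.22 to 0.5) and stiff; do not turn it. The head is a grey box 60 x 46 x 42 mm with a black lens barrel (36 mm across) in front.
- cam_lens (a point): Front of the camera's lens, 50 mm before the tilt pivot. Axes of the camera head: it looks along -x, y is level, z is up apart from the tilt.
- cam_focus (a point): Point on the camera's line of sight 150 mm in front of the lens (same axes as cam_lens), where the centre of lamp2's lens face belongs. When the lamp is square to the camera and tab side up, lamp2's x, y and z axes equal this point's.
- screwdriver: Bystander: black-handled screwdriver 200 mm long, lying on the robot's side of the light bar. Leave alone.
- plug: Bystander: round black connector plug 62 mm long, 32 mm high, lying on the robot's side of the light bar. Leave alone.
- meter: Bystander: black hand meter 75 x 150 mm, 42 mm high, lying flat. Leave alone.
- pliers: Bystander: small pliers about 130 mm long, lying flat. Leave alone.
- bowl: Bystander: dark metal bowl 130 mm across, 35 mm high. Leave alone.
- fob: Bystander: black key fob 36 x 60 x 14 mm. Leave alone.
- relay: Bystander: small grey relay block 34 x 28 mm, 26 mm high, on the dome plate at the bar's +y end. Leave alone.

How it is judged:
By the outcome, as a careful person would: the job done as asked, in the order asked, and still so for the second after the job is handed in, while the arm keeps its last pose, push and grip.
It also fails if it takes over 35 s, if anything falls off the work surface, if the arm or the gripper's body presses on something with over 40 N, if the wrist force passes 120 N, or if a joint passes its speed limit or range.

## Working session

There is one attempt and no reset: what is moved stays moved. The work goes in short steps, Python scripts to look and compute and a shell command to move; the robot and the scene stay as the last step left them, time stands still between calls to the robot, and variables do not carry over. Pictures are saved under pics/ and viewed, and the job is handed in when it is done.

```bash
ls; mkdir -p pics; cat > h.py <<'E'
import numpy as np, cv2, json
from rig import r
def snap(n,f):
    im=r.camera(n); cv2.imwrite(f'pics/{f}.png',im[:,:,::-1]); return im
E
python3 - <<'E'
from h import *
np.set_printoptions(precision=4,suppress=True)
o=r.observe(); print(o)
for n in('scene','side','wrist'):
    snap(n,n+'0'); print(n,r.get_calibration(n))
E
```

```text
pics
{'t': 0.0, 'joint_positions': array([0.9912, 0.0487, 0.0976, 1.622 , 0.    , 1.443 ]), 'dq': array([-0.0004, -0.0004,  0.0008, -0.0012, -0.0006, -0.0011]), 'joint_efforts': array([  0.0009, -33.8785,  32.0014,   0.0204,  -0.    ,  -0.    ]), 'tool_pos': array([0.2289, 0.4718, 0.2301]), 'ee_rot': array([[ 0.4366,  0.8997, -0.0013],
       [ 0.8997, -0.4366, -0.002 ],
       [-0.0024, -0.0003, -1.    ]]), 'contact_force': array([-0.2467, -0.8003,  0.4322]), 'wrist_torque': array([-0.0072, -0.0185,  0.0341]), 'opening': 1.0004209240096864}
scene {'vfov': 43.274641046676855, 'cx': 313.88284636359055, 'cy': 204.02340369591738, 'position': array([1.3059, 0.676 , 0.8744]), 'orientation': array([[-0.6408,  0.4314, -0.635 ],
       [ 0.7677,  0.3568, -0.5323],
       [-0.003 , -0.8286, -0.5598]])}
side {'vfov': 49.513844823838866, 'cx': 322.36149494648845, 'cy': 204.85653919675298, 'position': array([ 0.0007, -0.9772,  0.8346]), 'orientation': array([[ 0.8914, -0.2324,  0.3891],
       [-0.4532, -0.4528,  0.7678],
       [-0.0023, -0.8608, -0.509 ]])}
wrist {'vfov': 59.6803490285854, 'cx': 321.08345452038793, 'cy': 202.76292530676108, 'hand_eye': array([[ 1.    ,  0.0005,  0.0008,  0.0002],
       [-0.0007,  0.9522,  0.3054, -0.078 ],
       [-0.0006, -0.3054,  0.9522, -0.1434],
       [ 0.    ,  0.    ,  0.    ,  1.    ]])}
```

View pics/scene0.png

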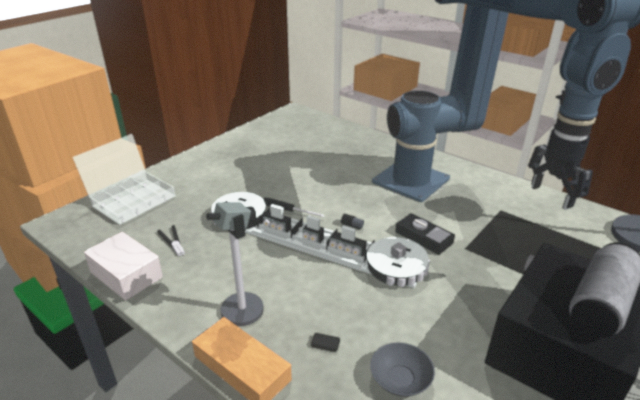

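View pics/side0.png

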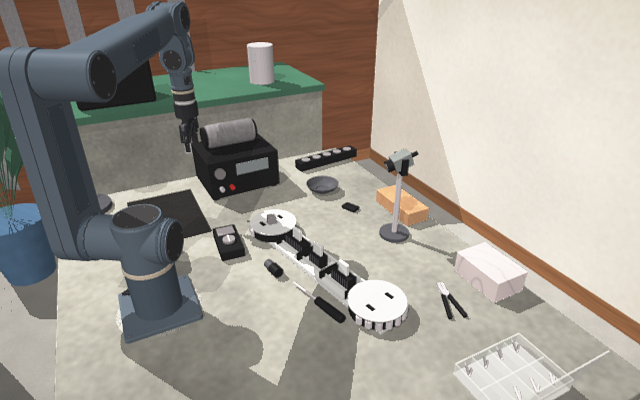

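View pics/wrist0.png

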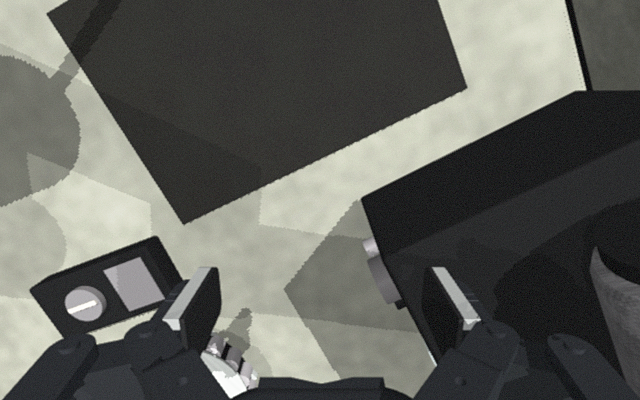

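The scene picture shows the bar around (320,235) and the camera stand at (240,260). The side picture has the bar around (315,255) and the camera head at (402,160). I'll zoom in on these.

```bash
python3 - <<'E'
import cv2
a=cv2.imread('pics/scene0.png'); b=cv2.imread('pics/side0.png')
cv2.imwrite('pics/s_bar.png',cv2.resize(a[180:330,200:440],None,fx=3.33,fy=3.33,interpolation=cv2.INTER_CUBIC))
cv2.imwrite('pics/d_bar.png',cv2.resize(b[200:340,240:420],None,fx=4,fy=4,interpolation=cv2.INTER_CUBIC))
cv2.imwrite('pics/d_cam.png',cv2.resize(b[135:255,350:450],None,fx=5,fy=5,interpolation=cv2.INTER_CUBIC))
E
```

```text
(no output)
```

View pics/s_bar.png

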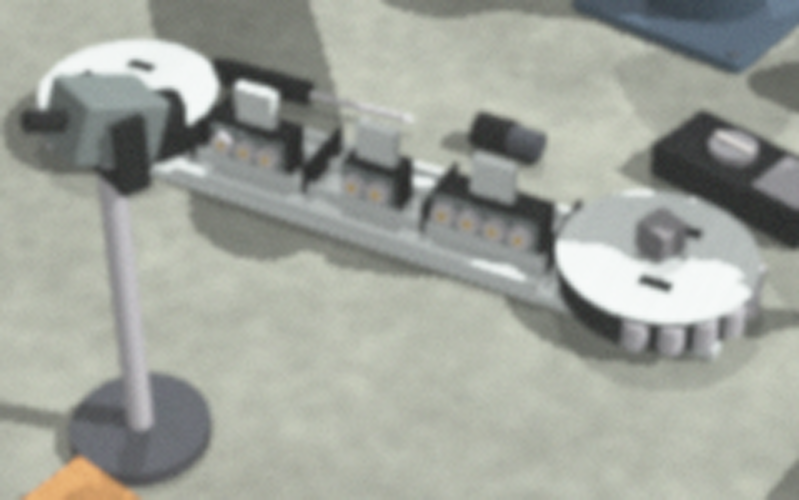

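View pics/d_bar.png

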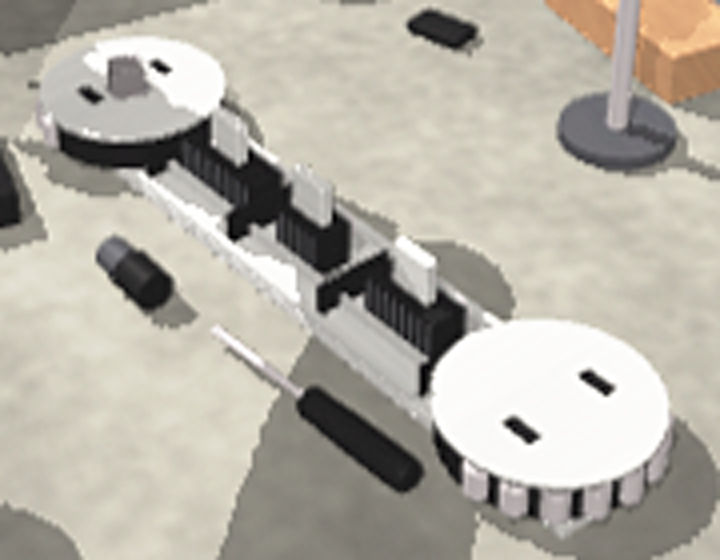

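View pics/d_cam.png

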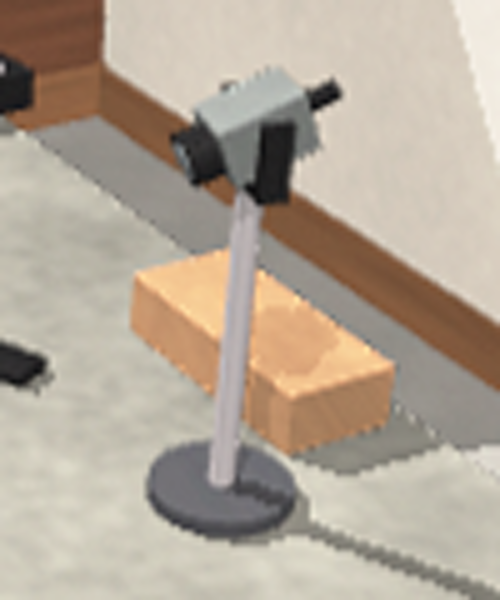

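The lamp with two lenses is in the middle pocket, with its tab near (311,220) in scene and (318,248) in side. Next is a rough triangulation.

```bash
cat >> h.py <<'E'
def cam(n,st=None):
    c=r.get_calibration(n); f=200/np.tan(np.radians(c['vfov'])/2)
    if n=='wrist':
        T=np.eye(4);T[:3,:3]=st['ee_rot'];T[:3,3]=st['tool_pos'];T=T@c['hand_eye'];R,p=T[:3,:3],T[:3,3]
    else: R,p=c['orientation'],c['position']
    return f,c['cx'],c['cy'],np.array(R),np.array(p)
def proj(C,X):
    f,cx,cy,R,p=C; q=(np.atleast_2d(X)-p)@R
    return np.c_[cx+f*q[:,0]/q[:,2],cy+f*q[:,1]/q[:,2]]
def ray(C,u):
    f,cx,cy,R,p=C; d=R@np.array([(u[0]-cx)/f,(u[1]-cy)/f,1]); return p,d/np.linalg.norm(d)
def tri(obs):
    A=np.zeros((3,3));b=np.zeros(3);L=[]
    for C,u in obs:
        p,d=ray(C,u);M=np.eye(3)-np.outer(d,d);A+=M;b+=M@p;L.append((p,M))
    X=np.linalg.solve(A,b); return X,[round(float(np.linalg.norm(M@(X-p)))*1000,1) for p,M in L]
def plane(C,u,z):
    p,d=ray(C,u); return p+d*(z-p[2])/d[2]
np.set_printoptions(precision=4,suppress=True)
E
python3 - <<'E'
from h import *
S=cam('scene');D=cam('side')
s=lambda x,y:(200+x/3.333,180+y/3.333)
d=lambda x,y:(240+x/4,200+y/4)
k=lambda x,y:(350+x/5,135+y/5)
for n,a,b in [('tab2 topmid',s(380,122),d(314,175)),('tab3',s(257,87),d(415,256)),('tab4',s(495,157),d(230,123)),
 ('dome+',s(660,257),d(132,88)),('dome-',s(128,85),d(550,403)),('cambase',s(141,428),k(222,485)),('barrel front',s(183,125),k(183,158)),('rear',s(28,122),k(338,90))]:
    print(n,*tri([(S,a),(D,b)]))
E
```

```text
tab2 topmid [ 0.4599 -0.0374  0.0842] [3.7, 3.7]
tab3 [ 0.4819 -0.1523  0.0808] [2.7, 2.7]
tab4 [0.435  0.0597 0.0803] [4.1, 4.1]
dome+ [0.4085 0.2019 0.0379] [2.0, 2.0]
dome- [ 0.5104 -0.2837  0.0413] [2.5, 2.5]
cambase [0.7676 0.0009 0.0064] [2.1, 2.1]
barrel front [0.7241 0.0196 0.2534] [4.5, 4.5]
rear [ 0.8157 -0.0123  0.2924] [2.5, 2.5]
```

```bash
cat >> h.py <<'E'
from scipy.spatial.transform import Rotation as Ro
def Rzt(yaw,tilt=0):
    # tool x = lamp x axis, tool z = -lamp z ; lamp: x axis at yaw, tipped back (x up) by tilt
    L=Ro.from_euler('ZY',[yaw,-tilt]).as_matrix()
    return np.c_[L[:,0],-L[:,1],-L[:,2]]
def plan(p1,R1,n=None,claw=100,st=None):
    st=st or r.observe(); p=np.array(st['tool_pos']);R=Ro.from_matrix(st['ee_rot'])
    rv=(R.inv()*Ro.from_matrix(R1)).as_rotvec(); d=np.array(p1)-p
    m=max(np.linalg.norm(d)/.038,np.linalg.norm(rv)/.115)
    n=n or int(np.ceil(m)); print('n',n,'dist',np.linalg.norm(d),'rot',rv)
    for i in range(n):
        Ri=R*Ro.from_rotvec(rv*i/n)
        print(np.round(Ri.inv().apply(d/n)*100,2),np.round(rv/n,3))
E
python3 - <<'E'
from h import *
plan([.44,-.03,.25],Rzt(.207))
E
```

```text
n 15 dist 0.5448242522261086 rot [0.0006 0.0018 0.9119]
[-2.4   2.73 -0.13] [0.    0.    0.061]
[-2.23  2.87 -0.13] [0.    0.    0.061]
[-2.05  3.   -0.13] [0.    0.    0.061]
[-1.86  3.12 -0.13] [0.    0.    0.061]
[-1.67  3.22 -0.13] [0.    0.    0.061]
[-1.47  3.32 -0.13] [0.    0.    0.061]
[-1.27  3.4  -0.13] [0.    0.    0.061]
[-1.06  3.47 -0.13] [0.    0.    0.061]
[-0.84  3.53 -0.13] [0.    0.    0.061]
[-0.63  3.58 -0.13] [0.    0.    0.061]
[-0.41  3.61 -0.13] [0.    0.    0.061]
[-0.19  3.62 -0.13] [0.    0.    0.061]
[ 0.03  3.63 -0.13] [0.    0.    0.061]
[ 0.25  3.62 -0.13] [0.    0.    0.061]
[ 0.47  3.6  -0.13] [0.    0.    0.061]
```

```bash
python3 -m inch '[{"claw":100,"translation":[-2.4,2.7,-0.2],"dr":[0,0,0.06]},{"claw":100,"translation":[-2.2,2.9,-0.2],"dr":[0,0,0.06]},{"claw":100,"translation":[-2.0,3.0,-0.2],"dr":[0,0,0.06]},{"claw":100,"translation":[-1.9,3.1,-0.2],"dr":[0,0,0.06]},{"claw":100,"translation":[-1.7,3.2,-0.2],"dr":[0,0,0.06]}]'
python3 -m inch '[{"claw":100,"translation":[-1.5,3.3,-0.2],"dr":[0,0,0.06]},{"claw":100,"translation":[-1.3,3.4,-0.2],"dr":[0,0,0.06]},{"claw":100,"translation":[-1.1,3.5,-0.2],"dr":[0,0,0.06]},{"claw":100,"translation":[-0.8,3.5,-0.2],"dr":[0,0,0.06]},{"claw":100,"translation":[-0.6,3.6,-0.2],"dr":[0,0,0.06]}]'
python3 - <<'E'
from h import *
plan([.44,-.03,.25],Rzt(.207)); print(r.observe()['joint_positions'])
E
```

```text
t: 0.57
tool_pos: [0.2974, 0.304, 0.2353]
ee_rot: [[0.682, 0.731, -0.007], [0.731, -0.682, -0.005], [-0.009, -0.002, -1.0]]
contact_force: [-0.1, -0.4, 0.0]
opening: 1.0
t: 0.98
tool_pos: [0.3681, 0.1282, 0.2445]
ee_rot: [[0.874, 0.486, -0.008], [0.486, -0.874, -0.005], [-0.009, 0.001, -1.0]]
contact_force: [1.3, 0.8, 0.9]
opening: 0.996
n 5 dist 0.17386023569643277 rot [0.0024 0.0092 0.3006]
[-0.28  3.46 -0.1 ] [0.    0.002 0.06 ]
[-0.07  3.47 -0.11] [0.    0.002 0.06 ]
[ 0.14  3.47 -0.11] [0.    0.002 0.06 ]
[ 0.34  3.46 -0.11] [0.    0.002 0.06 ]
[ 0.55  3.43 -0.11] [0.    0.002 0.06 ]
[ 0.166  -0.2889 -0.1801  1.6881 -0.0041  1.2292]
```

```bash
python3 -m inch '[{"claw":100,"translation":[-0.3,3.5,-0.1],"dr":[0,0,0.06]},{"claw":100,"translation":[-0.1,3.5,-0.1],"dr":[0,0,0.06]},{"claw":100,"translation":[0.1,3.5,-0.1],"dr":[0,0,0.06]},{"claw":100,"translation":[0.3,3.5,-0.1],"dr":[0,0,0.06]},{"claw":100,"translation":[0.5,3.4,-0.1],"dr":[0,0,0.06]}]'
python3 -m inch '[{"claw":100,"translation":[0,0,0],"dr":[0,0,0]}]'
python3 - <<'E'
from h import *
import pickle
st=r.observe(); im=snap('wrist','w1'); pickle.dump(st,open('w1.pkl','wb'));print(st['dq'])
E
```

```text
t: 1.4
tool_pos: [0.4387, -0.0412, 0.2494]
ee_rot: [[0.982, 0.189, -0.007], [0.189, -0.982, -0.005], [-0.008, 0.003, -1.0]]
contact_force: [1.2, 0.3, 0.9]
opening: 0.997
t: 1.48
tool_pos: [0.4403, -0.0464, 0.2485]
ee_rot: [[0.983, 0.181, -0.007], [0.181, -0.983, -0.008], [-0.008, 0.006, -1.0]]
contact_force: [0.1, 0.7, 0.1]
opening: 0.998
[ 0.0214 -0.0257 -0.0282  0.06    0.0695 -0.0005]
```

View pics/w1.png

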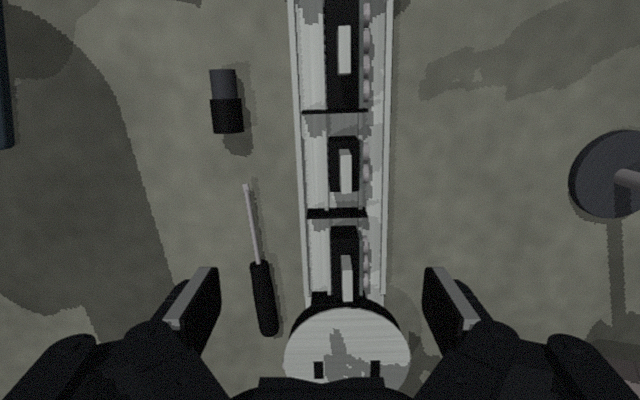

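The middle lamp's tab is at about (345,171), and the bar is nearly aligned with the image columns. I'll zoom in for corners.

```bash
python3 - <<'E'
import cv2
a=cv2.imread('pics/w1.png')
cv2.imwrite('pics/w1z.png',cv2.resize(a[100:230,285:405],None,fx=4.6,fy=4.6,interpolation=cv2.INTER_CUBIC))
E
```

```text
(no output)
```

View pics/w1z.png

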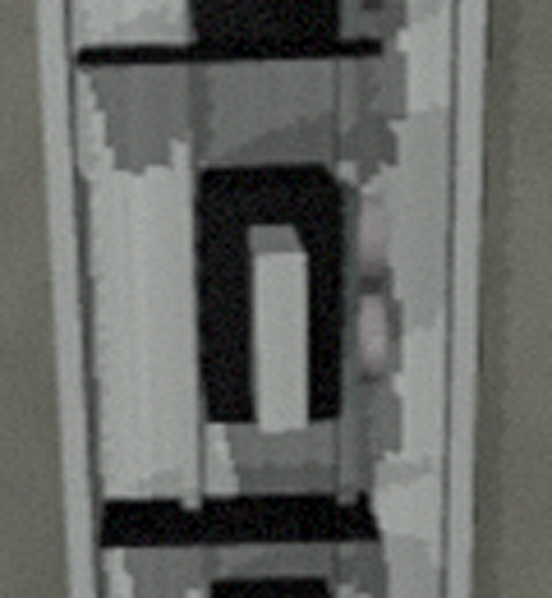

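```bash
python3 - <<'E'
from h import *
import pickle
st=pickle.load(open('w1.pkl','rb'));W=cam('wrist',st);S=cam('scene');D=cam('side')
s=lambda x,y:(200+x/3.333,180+y/3.333)
d=lambda x,y:(240+x/4,200+y/4)
w=lambda x,y:(285+x/4.6,100+y/4.6)
c=[w(254,252),w(306,250),w(308,429),w(256,430)]
a=(s(380,122),d(314,175),w(281,340))
print(tri([(S,a[0]),(D,a[1]),(W,a[2])]),tri([(W,a[2]),(D,a[1])]),tri([(S,a[0]),(W,a[2])]))
P=np.array([plane(W,q,.084) for q in c]);print(P)
e=(P[0]+P[1]-P[2]-P[3])/2; print(P.mean(0),'yaw',-np.arctan2(e[0],e[1]),np.linalg.norm(e),np.linalg.norm((P[1]+P[2]-P[0]-P[3])/2))
# bar edges/dome
for q in [(50,60),(85,598),(485,60),(450,598),(190,160),(190,500)]: print(q,plane(W,w(*q),.02))
E
```

```text
(array([ 0.4603, -0.0369,  0.0841]), [3.7, 3.7, 0.5]) (array([ 0.4622, -0.0375,  0.0816]), [1.4, 1.4]) (array([ 0.4596, -0.0346,  0.0873]), [1.2, 1.2])
[[ 0.4519 -0.0204  0.084 ]
 [ 0.4617 -0.0182  0.084 ]
 [ 0.4696 -0.0533  0.084 ]
 [ 0.4594 -0.0554  0.084 ]]
[ 0.4607 -0.0368  0.084 ] yaw 0.2159721286629573 0.03592314271954684 0.01020315634647777
(50, 60) [0.4033 0.003  0.02  ]
(85, 598) [ 0.4328 -0.1244  0.02  ]
(485, 60) [0.4994 0.0208 0.02  ]
(450, 598) [ 0.5224 -0.1076  0.02  ]
(190, 160) [ 0.4384 -0.0131  0.02  ]
(190, 500) [ 0.4538 -0.0941  0.02  ]
```

```bash
python3 - <<'E'
from h import *
p=[.52,.03,.34];R=Rzt(0.0,.75);plan(p,R)
f,cx,cy,_,_=cam('side');st={'ee_rot':R,'tool_pos':np.array(p)}
print(proj(cam('wrist',st),[[.7241,.0196,.2534],[.8157,-.0123,.2924],[.7676,0,0]]))
E
```

```text
n 7 dist 0.14284537828560528 rot [-0.0652  0.7564  0.1777]
[ 1.32 -0.82 -1.32] [-0.009  0.108  0.025]
[ 1.43 -0.85 -1.18] [-0.009  0.108  0.025]
[ 1.53 -0.88 -1.03] [-0.009  0.108  0.025]
[ 1.61 -0.91 -0.87] [-0.009  0.108  0.025]
[ 1.67 -0.94 -0.7 ] [-0.009  0.108  0.025]
[ 1.71 -0.98 -0.52] [-0.009  0.108  0.025]
[ 1.73 -1.02 -0.35] [-0.009  0.108  0.025]
[[408.8854 182.2278]
 [481.4606 201.9715]
 [289.6072 160.967 ]]
```

```bash
python3 -m inch '[{"claw":100,"translation":[1.3,-0.8,-1.3],"dr":[-0.01,0.11,0.025]},{"claw":100,"translation":[1.4,-0.9,-1.2],"dr":[-0.01,0.11,0.025]},{"claw":100,"translation":[1.5,-0.9,-1.0],"dr":[-0.01,0.11,0.025]},{"claw":100,"translation":[1.6,-0.9,-0.9],"dr":[-0.01,0.11,0.025]},{"claw":100,"translation":[1.7,-0.9,-0.7],"dr":[-0.01,0.11,0.025]}]'
python3 -m inch '[{"claw":100,"translation":[1.7,-1.0,-0.5],"dr":[-0.01,0.11,0.025]},{"claw":100,"translation":[1.7,-1.0,-0.4],"dr":[-0.01,0.11,0.025]},{"claw":100,"translation":[0,0,0],"dr":[0,0,0]},{"claw":100,"translation":[0,0,0],"dr":[0,0,0]}]'
python3 - <<'E'
from h import *
import pickle
st=r.observe(); im=snap('wrist','w2'); pickle.dump(st,open('w2.pkl','wb'));print(st['dq'],st['joint_positions'])
E
```

```text
t: 1.95
tool_pos: [0.498, 0.011, 0.3085]
ee_rot: [[0.854, 0.048, 0.518], [0.045, -0.999, 0.018], [0.518, 0.008, -0.855]]
contact_force: [0.4, 0.0, 0.4]
opening: 1.004
t: 2.28
tool_pos: [0.5161, 0.0396, 0.3351]
ee_rot: [[0.712, 0.005, 0.702], [-0.003, -1.0, 0.011], [0.702, -0.01, -0.712]]
contact_force: [-0.5, 0.0, 0.9]
opening: 0.998
[ 0.0389 -0.0624 -0.0647  0.0022  0.0116  0.0123] [-0.1053 -0.7854 -0.5448  1.0367  0.0849  1.4991]
```

View pics/w2.png

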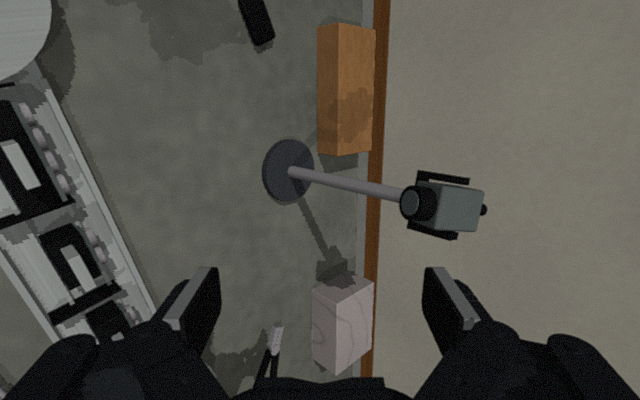

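The head is at (450,205) with its lens at (410,202), and the base centre is near (288,171). I'll zoom in on the head.

```bash
python3 - <<'E'
import cv2
a=cv2.imread('pics/w2.png')
cv2.imwrite('pics/w2z.png',cv2.resize(a[160:250,390:500],None,fx=6.5,fy=6.5,interpolation=cv2.INTER_CUBIC))
cv2.imwrite('pics/w2b.png',cv2.resize(a[130:210,255:345],None,fx=6.5,fy=6.5,interpolation=cv2.INTER_CUBIC))
a=cv2.imread('pics/scene0.png')
cv2.imwrite('pics/s_cam.png',cv2.resize(a[185:330,195:275],None,fx=4,fy=4,interpolation=cv2.INTER_CUBIC))
E
```

```text
(no output)
```

View pics/w2z.png

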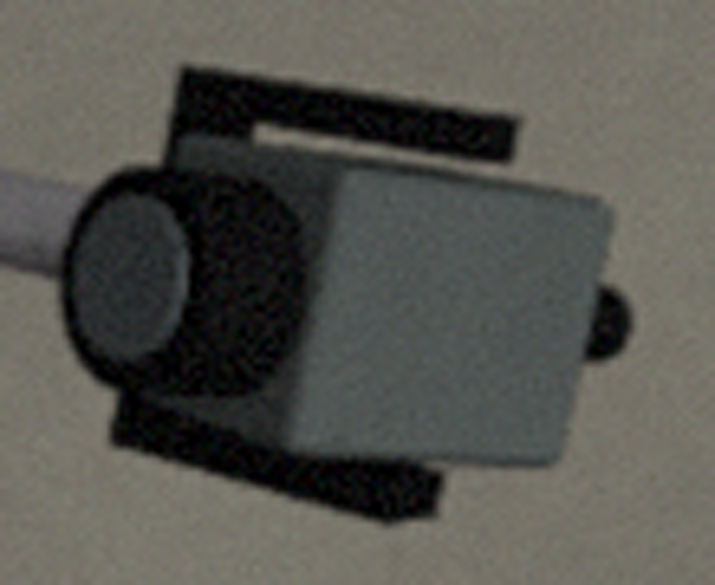

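View pics/w2b.png

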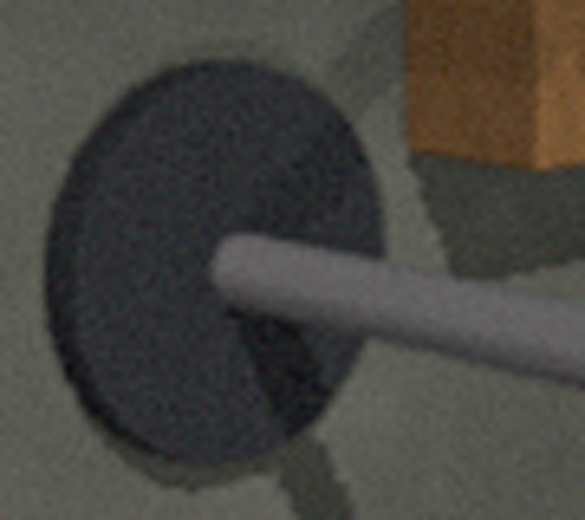

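View pics/s_cam.png

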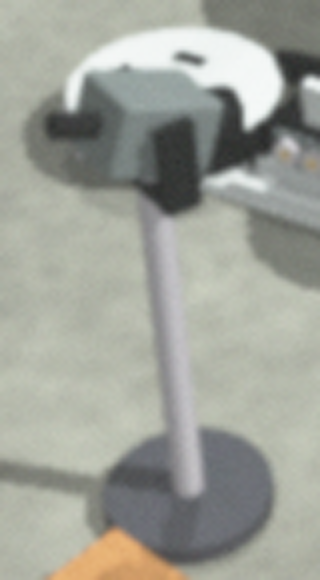

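```bash
cat > fit.py <<'E'
from h import *
import pickle
from scipy.optimize import least_squares
W=cam('wrist',pickle.load(open('w2.pkl','rb')));S=cam('scene');D=cam('side')
w=lambda x,y:(390+x/6.5,160+y/6.5); wb=lambda x,y:(255+x/6.5,130+y/6.5)
s=lambda x,y:(195+x/4,185+y/4); k=lambda x,y:(350+x/5,135+y/5)
# obs: (cam, kind, px, weight)
O=[(W,'L',w(131,277)),(W,'F+',w(345,163)),(W,'F-',w(288,454)),(W,'B+',w(614,203)),(W,'B-',w(562,467)),
(S,'B-',s(91,69)),(S,'F-',s(180,74)),(S,'F+',s(222,103)),(S,'B+',s(130,113)),
(D,'F+',k(195,111)),(D,'F-',k(230,137)),(D,'B+',k(277,68)),(D,'B-',k(312,96)),(D,'L',k(181,156)),
(W,'P',wb(232,266)),(S,'P',s(189,490)),(D,'P',k(222,484))]
def model(p):
    x,y,yaw,t,b,bz,zp=p
    R=Ro.from_euler('ZY',[yaw,-t]).as_matrix(); o=np.array([x,y,zp])
    q={'L':[-.05,0,0]}
    for n,xx in(('F',b-.03),('B',b+.03)):
        for m,yy in(('+',.023),('-',-.023)): q[n+m]=[xx,yy,.021]
    q={a:o+R@np.array(v) for a,v in q.items()}; q['P']=np.array([x,y,bz]); return q,R,o
def run(sel,fixz=True,verbose=1):
    def res(p):
        q,_,_=model(p); e=[]
        for C,n,u in sel: e+=list((proj(C,q[n])[0]-u))
        return np.array(e+[ (p[5]-.01)/.003,(p[6]-.275)/(.0005 if fixz else .005)])
    f=least_squares(res,[.76,0,-.3,.38,0,.01,.275],loss='soft_l1')
    q,R,o=model(f.x); print(f.x,'rms',np.sqrt(np.mean(f.fun**2)))
    foc=o+R@[-.2,0,0]
    if verbose: print('lens',q['L'],'focus',foc)
    return f.x,f.fun
if __name__=='__main__':
    x,e=run(O); print(np.round(e,1))
    run(O,False); run([o for o in O if o[0] is W]); run([o for o in O if o[0] is S]);run([o for o in O if o[0] is D])
E
python3 fit.py
```

```text
[ 0.7688  0.0006 -0.2133  0.3549 -0.001   0.0098  0.2748] rms 1.135352682850401
lens [0.723  0.0105 0.2574] focus [0.5855 0.0403 0.2053]
[-0.1 -0.2 -0.1  0.2 -0.4  0.2  0.3 -0.8 -0.8  0.2 -3.5 -0.1 -0.9 -2.3
  0.2  0.2 -1.9 -0.9 -1.4 -2.  -2.6 -1.1 -0.3 -1.5 -1.  -1.3  0.4  0.2
 -0.2 -0.2 -1.4  0.2 -0.2 -0.7 -0.1 -0.4]
[ 0.7687  0.0005 -0.2141  0.3508 -0.0006  0.0098  0.2743] rms 1.1334294210385014
lens [0.7229 0.0105 0.2571] focus [0.5852 0.0404 0.2056]
[ 0.769   0.0004 -0.2154  0.3586 -0.0009  0.01    0.275 ] rms 0.3109180674529163
lens [0.7233 0.0104 0.2574] focus [0.586  0.0405 0.2048]
[ 0.7682  0.0048 -0.1926  0.3931  0.0001  0.0113  0.2749] rms 0.9352130659421553
lens [0.7228 0.0136 0.2558] focus [0.5868 0.0402 0.1983]
[ 0.7634 -0.0079 -0.1203  0.2697  0.0002  0.0112  0.2749] rms 0.6294946466815893
lens [ 0.7155 -0.0021  0.2616] focus [0.572  0.0152 0.2216]
```

The wrist fit is tight at 0.3 px. I'll confirm it from a second wrist position on the way back to the lamp.

```bash
python3 - <<'E'
from h import *
p=[.48,-.07,.33];R=Rzt(0.1,.7);plan(p,R)
st={'ee_rot':R,'tool_pos':np.array(p)}
print(proj(cam('wrist',st),[[.723,.0105,.2574],[.79,-.0,.28]]))
E
```

```text
n 4 dist 0.11538676444086367 rot [ 0.0558 -0.0768 -0.0776]
[-0.71  2.73 -0.58] [ 0.014 -0.019 -0.019]
[-0.78  2.71 -0.6 ] [ 0.014 -0.019 -0.019]
[-0.84  2.69 -0.63] [ 0.014 -0.019 -0.019]
[-0.91  2.66 -0.65] [ 0.014 -0.019 -0.019]
[[464.2172 114.8898]
 [512.8902 129.669 ]]
```

```bash
python3 -m inch '[{"claw":100,"translation":[-0.7,2.7,-0.6],"dr":[0.014,-0.02,-0.02]},{"claw":100,"translation":[-0.8,2.7,-0.6],"dr":[0.014,-0.02,-0.02]},{"claw":100,"translation":[-0.8,2.7,-0.6],"dr":[0.014,-0.02,-0.02]},{"claw":100,"translation":[-0.9,2.7,-0.6],"dr":[0.014,-0.02,-0.02]},{"claw":100,"translation":[0,0,0],"dr":[0,0,0]}]'
python3 -m inch '[{"claw":100,"translation":[0,0,0],"dr":[0,0,0]},{"claw":100,"translation":[0,0,0],"dr":[0,0,0]}]'
python3 - <<'E'
from h import *
import pickle
st=r.observe(); im=snap('wrist','w3'); pickle.dump(st,open('w3.pkl','wb'));print(st['dq'])
p=proj(cam('wrist',st),[[.723,.0105,.2574],[.79,-.0,.28]]).mean(0).astype(int);print(p)
x,y=p[0]-55,p[1]-45;print(x,y)
cv2.imwrite('pics/w3z.png',cv2.resize(im[y:y+90,x:x+110,::-1],None,fx=6.5,fy=6.5,interpolation=cv2.INTER_CUBIC))
E
```

```text
t: 2.75
tool_pos: [0.4803, -0.0691, 0.3302]
ee_rot: [[0.769, 0.124, 0.627], [0.095, -0.992, 0.08], [0.632, -0.002, -0.775]]
contact_force: [1.1, -1.0, -0.4]
opening: 0.995
t: 2.92
tool_pos: [0.4808, -0.0732, 0.3305]
ee_rot: [[0.773, 0.117, 0.624], [0.088, -0.993, 0.077], [0.629, -0.005, -0.778]]
contact_force: [0.5, 0.1, -0.8]
opening: 0.998
[-0.019   0.0405  0.0332  0.021   0.0109  0.0023]
[493 124]
438 79
```

View pics/w3z.png

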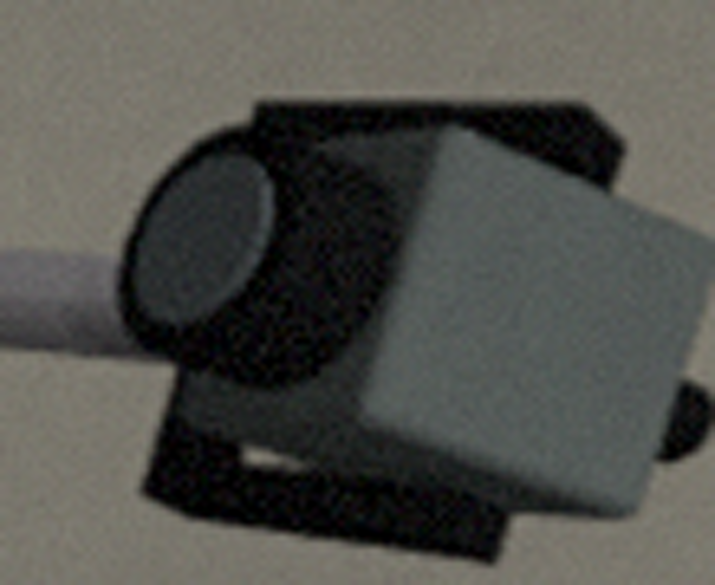

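Head corners are clear: front top (448,126) and (366,415), back (716,240) and (632,518), lens centre (205,238), all in the crop.

```bash
cat > fit2.py <<'E'
from fit import *
W3=cam('wrist',pickle.load(open('w3.pkl','rb')))
v=lambda x,y:(438+x/6.5,79+y/6.5)
O3=[(W3,'L',v(205,238)),(W3,'F+',v(450,125)),(W3,'F-',v(364,416)),(W3,'B+',v(718,239)),(W3,'B-',v(634,520))]
if __name__=='__main__':
    Wo=[o for o in O if o[0] is W]
    for sel in (O3,O3+Wo,):
        x,e=run(sel); run(sel,False)
    print(np.round(e,1))
    print('all');run(O+O3); 
E
python3 fit2.py
python3 - <<'E'
from h import *
plan([.4605,-.037,.115],Rzt(.213))
E
```

```text
[ 0.7685  0.0009 -0.2179  0.3425 -0.001   0.01    0.2749] rms 0.6089188089254749
lens [0.7225 0.0111 0.2581] focus [0.5845 0.0416 0.2077]
[ 0.778   0.0013 -0.2213  0.3631  0.0005  0.01    0.2704] rms 0.3950365518396656
lens [0.7324 0.0116 0.2526] focus [0.5956 0.0423 0.1993]
[ 0.7683  0.0007 -0.2171  0.3464 -0.0009  0.0105  0.275 ] rms 0.5186976073924938
lens [0.7224 0.0108 0.258 ] focus [0.5846 0.0412 0.2071]
[ 0.7684  0.0007 -0.2168  0.3459 -0.0008  0.0104  0.2748] rms 0.5168467406257342
lens [0.7225 0.0108 0.2579] focus [0.5847 0.0412 0.207 ]
[-0.1  0.4  0.4 -1.3 -0.7  1.1  0.7 -0.2 -0.2  0.6  0.1 -0.3  0.3  0.
 -0.   0.1  0.3 -0.8 -0.9  0.2 -0.1 -0.2  0.2 -0.1]
all
[ 0.7686  0.0007 -0.2159  0.3471 -0.0009  0.0099  0.2748] rms 1.0658737408392933
lens [0.7227 0.0108 0.2578] focus [0.5849 0.041  0.2067]
n 6 dist 0.21937504712348138 rot [ 0.028  -0.68   -0.0925]
[-2.47 -0.61  2.63] [ 0.005 -0.113 -0.015]
[-2.15 -0.64  2.89] [ 0.005 -0.113 -0.015]
[-1.8  -0.65  3.12] [ 0.005 -0.113 -0.015]
[-1.42 -0.66  3.3 ] [ 0.005 -0.113 -0.015]
[-1.03 -0.66  3.45] [ 0.005 -0.113 -0.015]
[-0.62 -0.66  3.54] [ 0.005 -0.113 -0.015]
```

```bash
python3 -m inch '[{"claw":100,"translation":[-2.5,-0.6,2.6],"dr":[0.005,-0.113,-0.015]},{"claw":100,"translation":[-2.1,-0.6,2.9],"dr":[0.005,-0.113,-0.015]},{"claw":100,"translation":[-1.8,-0.6,3.1],"dr":[0.005,-0.113,-0.015]},{"claw":100,"translation":[-1.4,-0.7,3.3],"dr":[0.005,-0.113,-0.015]},{"claw":100,"translation":[-1.0,-0.7,3.3],"dr":[0.005,-0.113,-0.015]}]'
python3 -m inch '[{"claw":100,"translation":[-0.6,-0.7,3.0],"dr":[0.005,-0.113,-0.015]},{"claw":100,"translation":[0,0,0],"dr":[0,0,0]}]'
python3 - <<'E'
from h import *
plan([.4605,-.037,.12],Rzt(.213))
E
```

```text
t: 3.38
tool_pos: [0.4694, -0.0418, 0.1636]
ee_rot: [[0.971, 0.205, 0.122], [0.206, -0.979, 0.002], [0.12, 0.023, -0.993]]
contact_force: [0.2, -0.8, 0.5]
opening: 1.005
t: 3.55
tool_pos: [0.4634, -0.0297, 0.1199]
ee_rot: [[0.973, 0.232, -0.017], [0.231, -0.973, -0.015], [-0.02, 0.011, -1.0]]
contact_force: [-1.7, 0.3, -2.4]
opening: 1.0
n 1 dist 0.007836324709560237 rot [0.0108 0.02   0.0206]
[-0.45  0.64  0.01] [0.011 0.02  0.021]
```

```bash
python3 -m inch '[{"claw":100,"translation":[-0.4,0.6,0],"dr":[0.01,0.02,0.02]},{"claw":100,"translation":[0,0,0],"dr":[0,0,0]}]'
python3 - <<'E'
from h import *
import pickle
st=r.observe(); im=snap('wrist','w4'); pickle.dump(st,open('w4.pkl','wb'));print(st['dq'])
print(proj(cam('wrist',st),[.4605,-.037,.084]))
plan([.4605,-.037,.056],Rzt(.213),4)
E
```

```text
t: 3.72
tool_pos: [0.4604, -0.0325, 0.1163]
ee_rot: [[0.976, 0.219, -0.007], [0.219, -0.976, 0.003], [-0.006, -0.004, -1.0]]
contact_force: [-0.5, -0.4, 0.8]
opening: 1.002
[ 0.0614  0.0182  0.0448 -0.001   0.0234  0.0044]
[[319.0497 248.4545]]
n 4 dist 0.061878667656323286 rot [-0.0034  0.0028  0.008 ]
[-0.04  0.11  1.54] [-0.001  0.001  0.002]
[-0.04  0.11  1.54] [-0.001  0.001  0.002]
[-0.04  0.11  1.54] [-0.001  0.001  0.002]
[-0.04  0.11  1.54] [-0.001  0.001  0.002]
```

View pics/w4.png

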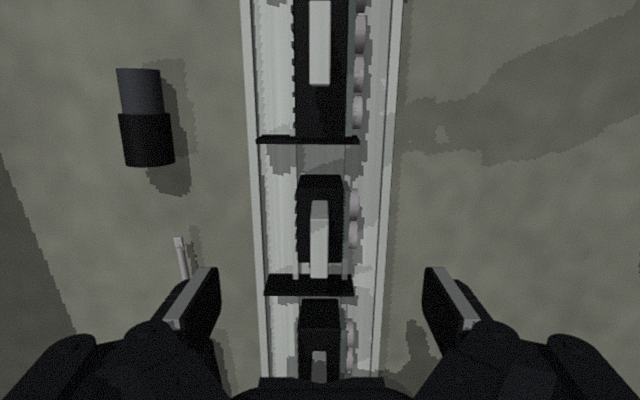

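Tab top centre is at (319,249) against a prediction of (319,248.5), so the position is confirmed. Descending.

```bash
python3 -m inch '[{"claw":100,"translation":[0,0.1,1.5],"dr":[0,0,0]},{"claw":100,"translation":[0,0.1,1.5],"dr":[0,0,0.004]},{"claw":100,"translation":[0,0.1,1.4],"dr":[0,0,0.004]},{"claw":100,"translation":[0,0,0],"dr":[0,0,0]}]'
python3 - <<'E'
from h import *
plan([.4605,-.037,.0555],Rzt(.213))
E
```

```text
t: 4.1
tool_pos: [0.4676, -0.0379, 0.0884]
ee_rot: [[0.978, 0.208, 0.032], [0.208, -0.978, -0.003], [0.03, 0.01, -0.999]]
contact_force: [-0.4, 0.4, -1.0]
opening: 1.0
n 1 dist 0.03363414815407341 rot [ 0.0099 -0.0302 -0.0037]
[-0.78 -0.27  3.26] [ 0.01  -0.03  -0.004]
```

```bash
python3 -m inch '[{"claw":100,"translation":[-0.7,0,0.6],"dr":[0.005,-0.03,0]},{"claw":100,"translation":[0,0,0],"dr":[0,0,0]}]'
python3 - <<'E'
from h import *
plan([.4605,-.037,.0555],Rzt(.213))
E
```

```text
t: 4.27
tool_pos: [0.4622, -0.0409, 0.0886]
ee_rot: [[0.979, 0.206, 0.012], [0.206, -0.979, -0.008], [0.01, 0.01, -1.0]]
contact_force: [-0.4, -1.1, -0.7]
opening: 1.002
n 1 dist 0.033375049339474716 rot [ 0.0099 -0.0103 -0.0059]
[-0.12 -0.44  3.31] [ 0.01  -0.01  -0.006]
```

```bash
python3 -m inch '[{"claw":100,"translation":[-0.1,-0.4,1.0],"dr":[0.01,-0.01,0]},{"claw":100,"translation":[0,0,0],"dr":[0,0,0]},{"claw":100,"translation":[0,0,0],"dr":[0,0,0]}]'
python3 - <<'E'
from h import *
plan([.4605,-.037,.0555],Rzt(.213)); o=r.observe();print(o['dq'],o['joint_positions'])
E
```

```text
t: 4.52
tool_pos: [0.4632, -0.0381, 0.0836]
ee_rot: [[0.979, 0.204, 0.01], [0.204, -0.979, -0.001], [0.01, 0.003, -1.0]]
contact_force: [-0.6, -1.2, -0.0]
opening: 1.0
n 1 dist 0.028202162327449785 rot [ 0.0033 -0.0097 -0.0071]
[-0.27 -0.17  2.8 ] [ 0.003 -0.01  -0.007]
[ 0.001   0.0028 -0.0152  0.0032  0.0086  0.002 ] [-0.2272 -0.1014 -0.3415  1.3205  0.0011  1.1377]
```

```bash
python3 -m inch '[{"claw":100,"translation":[-0.2,-0.1,1.3],"dr":[0,-0.01,0]},{"claw":100,"translation":[-0.1,0,1.3],"dr":[0,-0.005,0]},{"claw":100,"translation":[-0.1,0,1.0],"dr":[0,0,0]}]'
python3 - <<'E'
from h import *
plan([.4605,-.037,.0555],Rzt(.213)); o=r.observe();print(o['dq'],o['contact_force'])
E
```

```text
t: 4.77
tool_pos: [0.4622, -0.0386, 0.0483]
ee_rot: [[0.979, 0.205, 0.001], [0.205, -0.979, -0.006], [0.0, 0.006, -1.0]]
contact_force: [-0.7, -0.2, -0.6]
opening: 1.0
n 1 dist 0.007586119747061542 rot [ 0.0063 -0.     -0.0068]
[-0.13 -0.18 -0.72] [ 0.006 -0.    -0.007]
[-0.0094  0.0623 -0.2164 -0.2663 -0.0002 -0.012 ] [-0.7323 -0.222  -0.6376]
```

```bash
python3 -m inch '[{"claw":100,"translation":[-0.1,-0.2,-1.0],"dr":[0.006,0,-0.006]},{"claw":100,"translation":[0,0,0],"dr":[0,0,0]},{"claw":100,"translation":[0,0,0],"dr":[0,0,0]}]'
python3 - <<'E'
from h import *
plan([.4605,-.037,.0555],Rzt(.213)); o=r.observe();print(o['dq'],o['contact_force'])
E
```

```text
t: 5.02
tool_pos: [0.456, -0.0354, 0.0528]
ee_rot: [[0.977, 0.212, -0.012], [0.212, -0.977, 0.003], [-0.011, -0.005, -1.0]]
contact_force: [-0.3, -0.1, -0.7]
opening: 1.0
n 1 dist 0.005503249039459024 rot [-0.0053  0.0108  0.0002]
[ 0.4   0.25 -0.28] [-0.005  0.011  0.   ]
[ 0.0017 -0.0063  0.0221  0.0074  0.0032 -0.0042] [-0.3484 -0.112  -0.7218]
```

```bash
python3 -m inch '[{"claw":100,"translation":[0.6,0.2,-0.6],"dr":[-0.005,0.02,0]},{"claw":100,"translation":[0,0,0],"dr":[0,0,0]},{"claw":100,"translation":[0,0,0],"dr":[0,0,0]}]'
python3 - <<'E'
from h import *
plan([.4605,-.037,.0555],Rzt(.213)); o=r.observe();print(o['dq'],o['contact_force'])
E
```

```text
t: 5.27
tool_pos: [0.4636, -0.0363, 0.06]
ee_rot: [[0.977, 0.212, 0.012], [0.212, -0.977, 0.002], [0.012, 0.001, -1.0]]
contact_force: [-1.0, 0.0, -0.3]
opening: 1.0
n 1 dist 0.005540653789629588 rot [ 0.0006 -0.0123  0.0002]
[-0.32  0.01  0.45] [ 0.001 -0.012  0.   ]
[-0.0008 -0.0144  0.0227 -0.0109  0.0021 -0.0002] [-0.9951  0.0294 -0.2788]
```

```bash
python3 -m inch '[{"claw":100,"translation":[-0.2,0,0.3],"dr":[0,-0.008,0]},{"claw":100,"translation":[0,0,0],"dr":[0,0,0]},{"claw":100,"translation":[0,0,0],"dr":[0,0,0]}]'
python3 - <<'E'
from h import *
import pickle
plan([.4605,-.037,.0555],Rzt(.213)); st=r.observe();print(st['dq'],st['contact_force'])
im=snap('wrist','w5'); pickle.dump(st,open('w5.pkl','wb'))
E
```

```text
t: 5.52
tool_pos: [0.4628, -0.0371, 0.0583]
ee_rot: [[0.977, 0.212, 0.007], [0.212, -0.977, -0.001], [0.007, 0.002, -1.0]]
contact_force: [-0.8, -0.1, 0.6]
opening: 1.001
n 1 dist 0.0036334529245668715 rot [ 0.0022 -0.0067  0.0002]
[-0.23 -0.06  0.28] [ 0.002 -0.007  0.   ]
[-0.0018  0.0037 -0.0066  0.0036 -0.0019 -0.0011] [-0.7954 -0.054   0.5545]
```

View pics/w5.png

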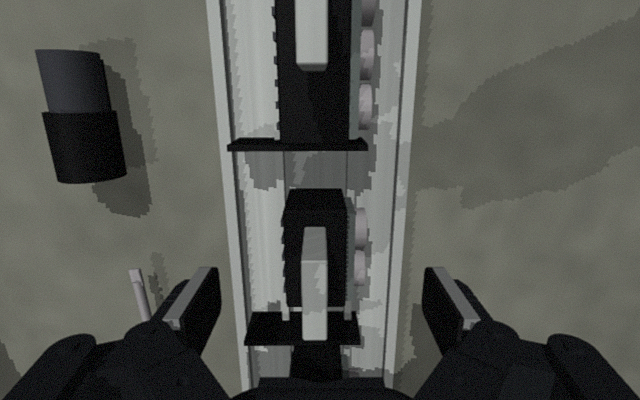

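```bash
python3 -m inch '[{"claw":100,"translation":[-0.3,0,0.3],"dr":[0,-0.008,0]},{"claw":60,"translation":[0,0,0],"dr":[0,0,0]},{"claw":40,"translation":[0,0,0],"dr":[0,0,0]},{"claw":30,"translation":[0,0,0],"dr":[0,0,0]}]' 40
python3 - <<'E'
from h import *
plan([.4605,-.037,.0555],Rzt(.213)); st=r.observe();print(st['dq'],st['contact_force'],st['opening'])
E
```

```text
t: 5.9
tool_pos: [0.4591, -0.0377, 0.0544]
ee_rot: [[0.977, 0.212, -0.003], [0.212, -0.977, -0.002], [-0.003, 0.002, -1.0]]
contact_force: [0.3, 0.3, -0.3]
opening: 0.606
n 1 dist 0.0019106107837848023 rot [0.0017 0.0033 0.0001]
[ 0.15 -0.04 -0.11] [0.002 0.003 0.   ]
[-0.0014 -0.0006 -0.0009 -0.0017 -0.0001  0.0003] [ 0.3154  0.2977 -0.293 ] 0.6064380943953948
```

```bash
python3 -m inch '[{"claw":25,"translation":[0.1,0,-0.15],"dr":[0,0.003,0]},{"claw":0,"translation":[0,0,0],"dr":[0,0,0]},{"claw":0,"translation":[0,0,0],"dr":[0,0,0]},{"claw":0,"translation":[0,0,0],"dr":[0,0,0]},{"claw":0,"translation":[0,0,0],"dr":[0,0,0]}]' 60
python3 -m inch '[{"claw":0,"translation":[0,0,0],"dr":[0,0,0]},{"claw":0,"translation":[0,0,0],"dr":[0,0,0]},{"claw":0,"translation":[0,0,0],"dr":[0,0,0]}]'
```

```text
t: 6.32
tool_pos: [0.4602, -0.0374, 0.0561]
ee_rot: [[0.977, 0.212, 0.0], [0.212, -0.977, -0.002], [0.0, 0.002, -1.0]]
contact_force: [-0.4, -0.1, -1.8]
opening: 0.104
t: 6.57
tool_pos: [0.4602, -0.0374, 0.0561]
ee_rot: [[0.977, 0.212, 0.0], [0.212, -0.977, -0.002], [0.0, 0.002, -1.0]]
contact_force: [-0.2, -0.0, -0.1]
opening: 0.105
```

Gripped, with the opening stopped at about 9 mm. Lifting straight up.

```bash
python3 -m inch '[{"claw":0,"translation":[0,0,-0.6],"dr":[0,0,0]},{"claw":0,"translation":[0,0,-0.8],"dr":[0,0,0]},{"claw":0,"translation":[0,0,-0.8],"dr":[0,0,0]},{"claw":0,"translation":[0,0,-0.8],"dr":[0,0,0]}]' 80
python3 - <<'E'
from h import *
plan([.4605,-.037,.14],Rzt(.213)); st=r.observe();print(st['contact_force'],st['opening'])
E
```

```text
t: 6.9
tool_pos: [0.4577, -0.0368, 0.0856]
ee_rot: [[0.977, 0.212, -0.006], [0.212, -0.977, -0.0], [-0.006, -0.001, -1.0]]
contact_force: [-0.1, -0.2, -1.5]
opening: 0.104
n 2 dist 0.05446163354511711 rot [-0.001   0.0057  0.0002]
[ 0.12  0.04 -2.72] [-0.001  0.003  0.   ]
[ 0.13  0.04 -2.72] [-0.001  0.003  0.   ]
[-0.1142 -0.1987 -1.5484] 0.10369135815481978
```

```bash
python3 -m inch '[{"claw":0,"translation":[0.1,0,-2.0],"dr":[0,0,0]},{"claw":0,"translation":[0.1,0,-2.5],"dr":[0,0.003,0]},{"claw":0,"translation":[0.1,0,-2.5],"dr":[0,0.003,0]},{"claw":0,"translation":[0,0,-2.0],"dr":[0,0,0]},{"claw":0,"translation":[0,0,0],"dr":[0,0,0]}]'
python3 - <<'E'
from h import *
import pickle
R=Rzt(-.217,.35); p=np.array([.585,.041,.2067])-R@[.025,0,.022]; print(p)
plan(p,R); st=r.observe();print(st['contact_force'],st['opening'])
im=snap('wrist','w6'); pickle.dump(st,open('w6.pkl','wb'))
E
```

```text
t: 7.32
tool_pos: [0.4608, -0.0361, 0.1836]
ee_rot: [[0.977, 0.212, 0.002], [0.212, -0.977, 0.001], [0.002, -0.0, -1.0]]
contact_force: [1.3, 0.1, -0.6]
opening: 0.1
[0.5547 0.0477 0.2188]
n 5 dist 0.13065674581271156 rot [-0.076   0.3423  0.4256]
[ 2.19 -1.24 -0.7 ] [-0.015  0.068  0.085]
[ 2.12 -1.41 -0.57] [-0.015  0.068  0.085]
[ 2.03 -1.58 -0.45] [-0.015  0.068  0.085]
[ 1.91 -1.75 -0.34] [-0.015  0.068  0.085]
[ 1.78 -1.9  -0.24] [-0.015  0.068  0.085]
[ 1.3093  0.0704 -0.6187] 0.10007437325448368
```

View pics/w6.png

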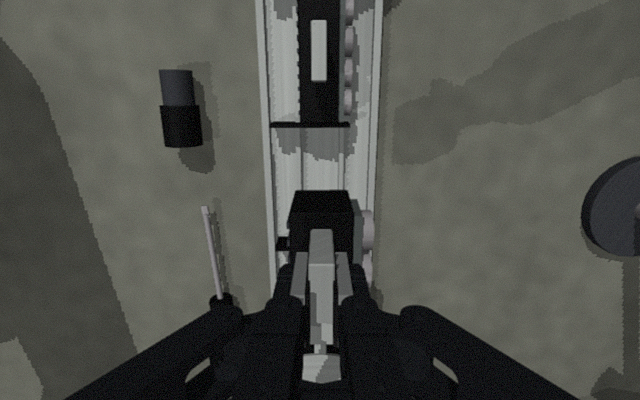

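The lamp is held square, with its tab end at (321,240) and the housing top edge at about (293..350,191). I'll overlay the model to check its pose in the grip.

```bash
cat >> h.py <<'E'
def lamppts():
    L={}
    for i,x in enumerate((-.015,.015)):
        for j,y in enumerate((-.026,.026)):
            for k,z in enumerate((0,.04)): L['h%d%d%d'%(i,j,k)]=(x,y,z)
    for i,x in enumerate((-.005,.005)):
        for j,y in enumerate((-.018,.018)): L['t%d%d'%(i,j)]=(x,y,.074)
    return L
E
python3 - <<'E'
from h import *
import pickle
st=pickle.load(open('w6.pkl','rb'));W=cam('wrist',st)
im=cv2.imread('pics/w6.png')[165:315,255:415];im=cv2.resize(im,None,fx=5,fy=5,interpolation=cv2.INTER_CUBIC)
for n,q in lamppts().items():
    X=st['tool_pos']+st['ee_rot']@np.array([q[0],-q[1],.0461-q[2]])
    u=proj(W,X)[0]; 
    c=((u-[255,165]+.5)*5).astype(int); cv2.circle(im,tuple(int(v) for v in c),5,(0,0,255) if n[0]=='t' else (0,255,0),1)
cv2.imwrite('pics/w6z.png',im)
E
```

```text
(no output)
```

View pics/w6z.png

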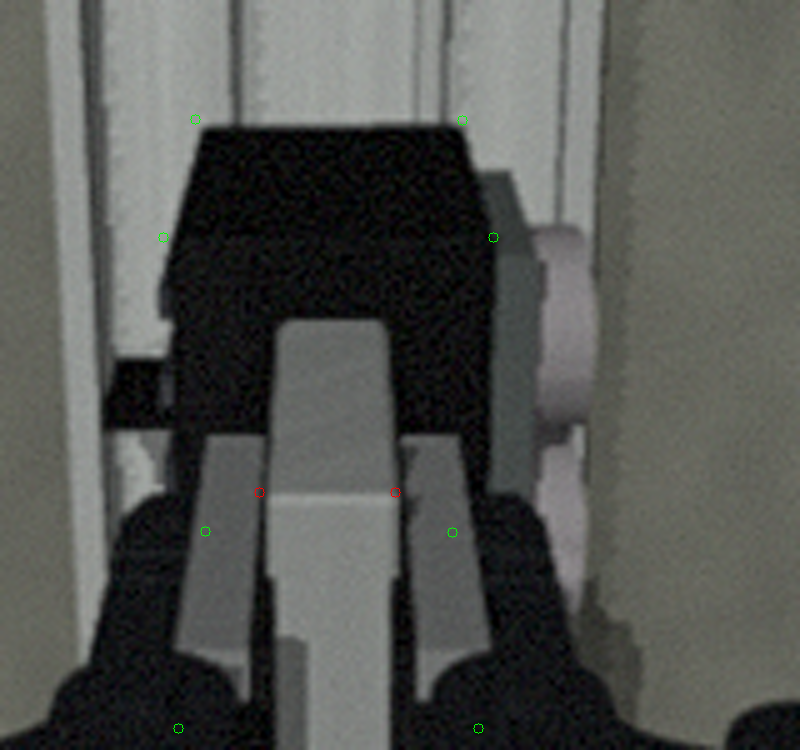

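Within about 1 mm of the model. Moving to the presentation pose.

```bash
python3 -m inch '[{"claw":0,"translation":[1.5,-1.0,-0.5],"dr":[-0.01,0.05,0.06]},{"claw":0,"translation":[2.0,-1.4,-0.6],"dr":[-0.015,0.068,0.085]},{"claw":0,"translation":[2.0,-1.6,-0.5],"dr":[-0.015,0.068,0.085]},{"claw":0,"translation":[1.9,-1.8,-0.4],"dr":[-0.015,0.068,0.085]},{"claw":0,"translation":[1.2,-1.2,-0.2],"dr":[-0.01,0.04,0.06]}]'
cat > goal.py <<'E'
from h import *
R=Rzt(-.217,.35); p=np.array([.585,.041,.2067])-R@[.025,0,.022]
plan(p,R); st=r.observe();print(st['t'],np.abs(st['dq']).max(),st['joint_positions'],st['contact_force'],st['opening'])
E
python3 goal.py
```

```text
t: 7.78
tool_pos: [0.5393, 0.0386, 0.2066]
ee_rot: [[0.938, -0.19, 0.289], [-0.18, -0.982, -0.059], [0.295, 0.003, -0.956]]
contact_force: [0.4, -0.4, -1.5]
opening: 0.098
n 1 dist 0.021626291640919622 rot [-0.0055  0.0506  0.0258]
[ 1.64 -1.18 -0.78] [-0.005  0.051  0.026]
7.7833 1.130587330505814 [-0.0219 -0.2353 -0.2505  1.2607 -0.0525  1.7314] [ 0.4455 -0.3792 -1.4595] 0.09841102291526317
```

```bash
python3 -m inch '[{"claw":0,"translation":[0.8,-0.6,-0.6],"dr":[0,0.03,0.01]},{"claw":0,"translation":[0,0,0],"dr":[0,0,0]},{"claw":0,"translation":[0,0,0],"dr":[0,0,0]}]'
python3 goal.py
```

```text
t: 8.03
tool_pos: [0.544, 0.0473, 0.2096]
ee_rot: [[0.929, -0.195, 0.313], [-0.185, -0.981, -0.062], [0.319, -0.001, -0.948]]
contact_force: [0.6, 0.2, -1.2]
opening: 0.104
n 1 dist 0.01411800795965806 rot [-0.0072  0.0253  0.019 ]
[ 1.28 -0.25 -0.54] [-0.007  0.025  0.019]
8.0333 0.021495539406262937 [-0.0003 -0.2464 -0.2601  1.2382 -0.0618  1.7574] [ 0.5952  0.2417 -1.1517] 0.10444788055336607
```

```bash
python3 -m inch '[{"claw":0,"translation":[1.3,-0.3,-0.6],"dr":[-0.007,0.026,0.02]},{"claw":0,"translation":[0,0,0],"dr":[0,0,0]},{"claw":0,"translation":[0,0,0],"dr":[0,0,0]}]'
python3 goal.py
```

```text
t: 8.28
tool_pos: [0.5514, 0.0469, 0.2137]
ee_rot: [[0.921, -0.217, 0.324], [-0.203, -0.976, -0.075], [0.333, 0.003, -0.943]]
contact_force: [-0.4, 0.1, -1.2]
opening: 0.103
n 1 dist 0.00617058678837024 rot [ 0.0032  0.0106 -0.0003]
[ 0.46 -0.15 -0.38] [ 0.003  0.011 -0.   ]
8.2833 0.01240025890540341 [ 0.0079 -0.2382 -0.2492  1.2289 -0.0774  1.7837] [-0.362   0.0918 -1.1925] 0.10309509423068974
```

```bash
python3 -m inch '[{"claw":0,"translation":[0.6,-0.2,-0.5],"dr":[0.003,0.013,0]},{"claw":0,"translation":[0,0,0],"dr":[0,0,0]},{"claw":0,"translation":[0,0,0],"dr":[0,0,0]}]'
python3 goal.py
python3 - <<'E'
from h import *
import pickle
st=r.observe(); 
for n in('wrist','scene','side'): snap(n,n[0]+'7')
pickle.dump(st,open('w7.pkl','wb'))
a=cv2.imread('pics/s7.png');b=cv2.imread('pics/d7.png') if 0 else None
cv2.imwrite('pics/s7z.png',cv2.resize(cv2.imread('pics/s7.png')[100:300,180:400],None,fx=3.5,fy=3.0))
E
ls pics
```

```text
t: 8.53
tool_pos: [0.5542, 0.0464, 0.2176]
ee_rot: [[0.918, -0.217, 0.331], [-0.203, -0.976, -0.075], [0.34, 0.002, -0.941]]
contact_force: [-0.0, -0.3, -2.2]
opening: 0.102
n 1 dist 0.0017914095081125235 rot [ 0.002   0.0035 -0.0008]
[ 0.06 -0.13 -0.1 ] [ 0.002  0.003 -0.001]
8.5333 0.010911685947143965 [ 0.0071 -0.2384 -0.2436  1.2275 -0.0775  1.7829] [-0.0031 -0.3261 -2.1897] 0.10207155089005676
d_bar.png
d_cam.png
s7.png
s7z.png
s_bar.png
s_cam.png
scene0.png
side0.png
w1.png
w1z.png
w2.png
w2b.png
w2z.png
w3.png
w3z.png
w4.png
w5.png
w6.png
w6z.png
w7.png
wrist0.png
```

```bash
python3 - <<'E'
from h import *
snap('scene','scene7')
b=cv2.imread('pics/s7.png')[110:300,250:450]; cv2.imwrite('pics/side7z.png',cv2.resize(b,None,fx=3.1,fy=3.1,interpolation=cv2.INTER_CUBIC))
a=cv2.imread('pics/scene7.png')[120:280,190:400]; cv2.imwrite('pics/scene7z.png',cv2.resize(a,None,fx=3.7,fy=3.7,interpolation=cv2.INTER_CUBIC))
E
```

```text
(no output)
```

View pics/w7.png

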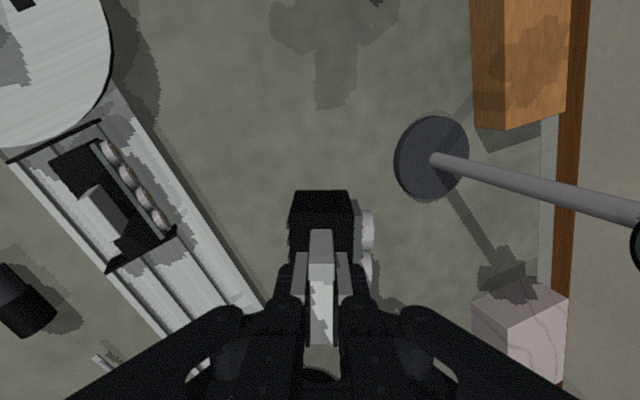

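View pics/side7z.png

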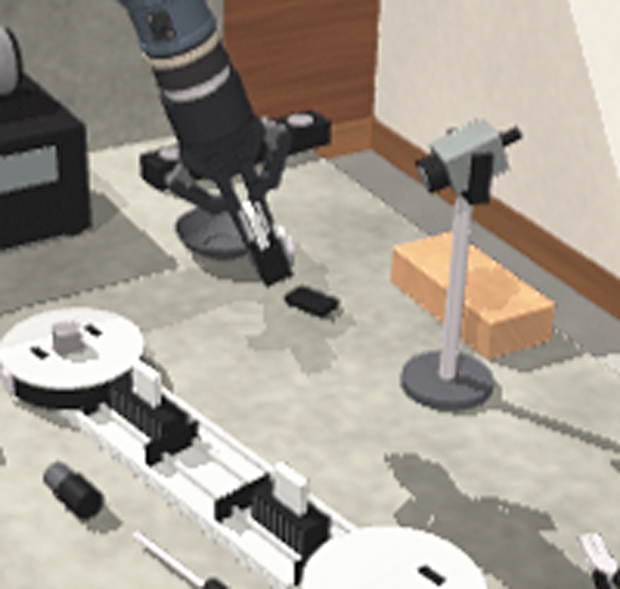

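View pics/scene7z.png

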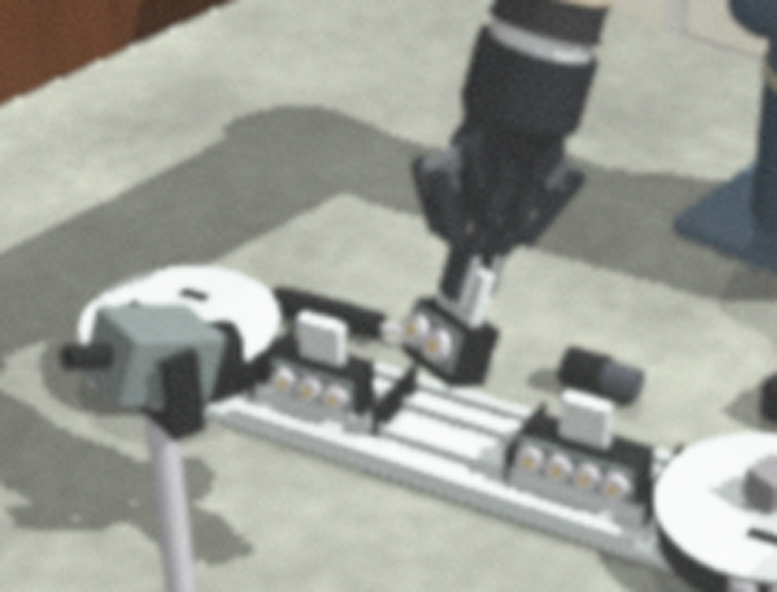

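The lamp is held tab up, facing the camera, and the other lamps are undisturbed. I'll check the predicted points in these pictures numerically.

```bash
python3 - <<'E'
from h import *
st=r.observe()
fc=st['tool_pos']+st['ee_rot']@[.025,0,.022]; print('face',fc,'target',[.585,.041,.2067])
S=cam('scene');D=cam('side')
sz=lambda u:(u-[190,120])*3.7; dz=lambda u:(u-[250,110])*3.1
L=lambda q:st['tool_pos']+st['ee_rot']@np.array([q[0],-q[1],.0461-q[2]])
a=cv2.imread('pics/scene7z.png');b=cv2.imread('pics/side7z.png')
P=[(L(q),(0,255,0)) for q in lamppts().values()]+[(L((.025,0,.024)),(0,0,255)),(L((.02,.0115,.024)),(255,0,0)),(L((.02,-.0115,.024)),(255,0,0))]
for X,c in P:
    cv2.circle(a,tuple(int(v) for v in sz(proj(S,X)[0])),3,c,-1);cv2.circle(b,tuple(int(v) for v in dz(proj(D,X)[0])),3,c,-1)
m=np.hstack([cv2.resize(a[220:420,340:540],(400,400)),cv2.resize(b[170:310,200:340],(400,400))])
cv2.imwrite('pics/ov7.png',m)
E
```

```text
face [0.5848 0.04   0.2061] target [0.585, 0.041, 0.2067]
```

View pics/ov7.png

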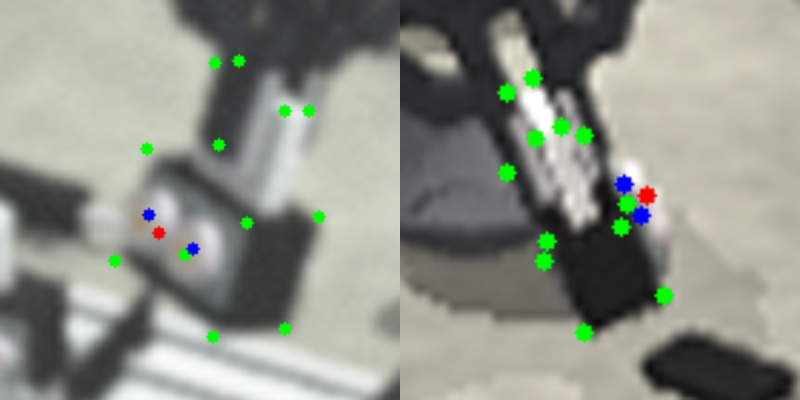

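```bash
python3 - <<'E'
import cv2
a=cv2.imread('pics/scene7.png')[185:235,285:335]; b=cv2.imread('pics/s7.png')[170:210,315:355]
cv2.imwrite('pics/rz.png',cv2.hconcat([cv2.resize(a,(400,400),interpolation=cv2.INTER_CUBIC),cv2.resize(b,(400,400),interpolation=cv2.INTER_CUBIC)]))
a=cv2.imread('pics/w7.png')[180:300,275:395];cv2.imwrite('pics/w7z.png',cv2.resize(a,None,fx=5,fy=5,interpolation=cv2.INTER_CUBIC))
E
```

```text
(no output)
```

View pics/rz.png

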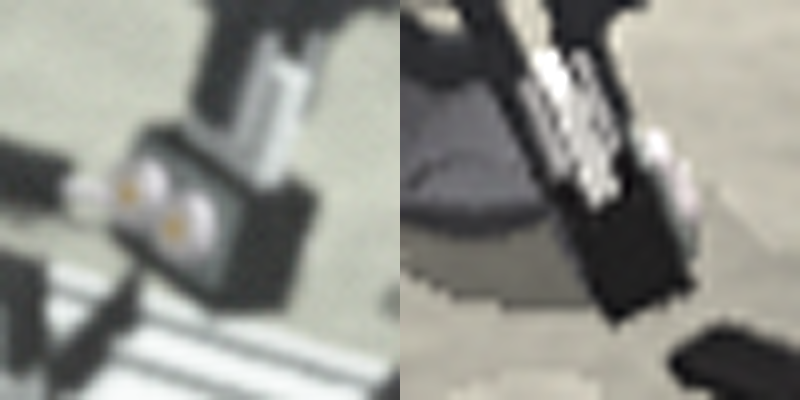

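View pics/w7z.png

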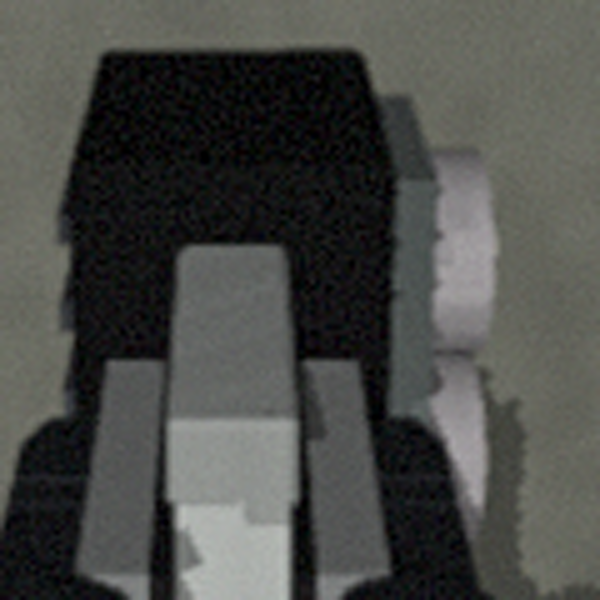

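```bash
cat > lfit.py <<'E'
from h import *
import pickle
from scipy.optimize import least_squares
st=pickle.load(open('w7.pkl','rb'));W=cam('wrist',st);S=cam('scene');D=cam('side')
w=lambda x,y:(275+x/5-.4,180+y/5-.4);s=lambda x,y:(285+x/8-.4,185+y/8-.4);d=lambda x,y:(315+(x-400)/10-.4,170+y/10-.4)
a,b=.015,.026
OW=[((-a,b,0),w(105,50)),((a,b,0),w(362,50)),((-a,b,.04),w(70,165)),((a,b,.04),w(393,170)),((-.005,.018,.074),w(167,420)),((.005,.018,.074),w(299,420)),((-.005,.018,.04),w(180,246)),((.005,.018,.04),w(288,246))]
OS=[((a,b,0),s(215,312)),((-a,b,0),s(287,305)),((-a,b,.04),s(316,195)),((a,b,.04),s(250,190)),((a,-b,0),s(112,238)),((a,-b,.04),s(137,148))]
OD=[((-a,-b,0),d(617,325)),((a,-b,0),d(692,288)),((a,-b,.04),d(642,185)),((-a,-b,.04),d(563,200))]
T=np.diag([1,-1,-1.])
def X(p,q): 
    t=np.array([p[0],p[1],.0461+p[2]])+Ro.from_rotvec(p[3:6]).as_matrix()@T@np.array(q)
    return st['tool_pos']+st['ee_rot']@t
def res(p,OO): return np.array([proj(C,X(p,q))[0]-u for C,O in OO for q,u in O])
for n,OO in (('W',[(W,OW)]),('WSD',[(W,OW),(S,OS),(D,OD)])):
    f=least_squares(lambda p:np.r_[res(p,OO).ravel(),p[:3]/.004,p[3:]/.04],np.zeros(6),loss='soft_l1')
    print(n,'mm',f.x[:3]*1e3,'deg',np.degrees(f.x[3:]),'face',X(f.x,(.025,0,.024)))
    for C,O,m in((W,OW,'W'),(S,OS,'S'),(D,OD,'D')): print(m,np.round(res(f.x,[(C,O)]),1).tolist())
E
python3 lfit.py
```

```text
W mm [0.5717 1.0751 2.8302] deg [0.2555 0.0219 0.2637] face [0.5856 0.0381 0.2029]
W [[-0.6, -0.3], [0.5, 0.0], [0.2, 0.3], [0.5, -0.4], [-0.1, -0.2], [0.0, -0.1], [-0.1, 0.3], [-0.4, 0.4]]
S [[-1.5, 2.2], [-1.0, 2.2], [0.0, 0.9], [-1.3, 2.1], [-1.8, 1.3], [-0.6, -2.5]]
D [[-0.6, 1.4], [0.9, 1.0], [1.8, 1.0], [0.6, 3.7]]
WSD mm [ 0.493   0.099  -1.0406] deg [-0.4151 -0.0547  0.3028] face [0.5846 0.0396 0.2065]
W [[-1.2, -0.2], [0.9, 0.0], [-0.6, -0.1], [1.3, -0.8], [-0.4, -0.0], [0.5, 0.1], [-0.4, 0.3], [-0.2, 0.4]]
S [[-0.9, 1.1], [-0.3, 1.1], [0.8, -0.2], [-0.5, 1.0], [-1.1, -0.1], [0.2, -3.8]]
D [[-1.1, 0.2], [0.3, -0.2], [1.3, -0.3], [0.0, 2.3]]
```

All estimates agree to within about 3 mm. One small trim, then a steadiness check.

```bash
python3 -m inch '[{"claw":0,"translation":[0,-0.25,-0.1],"dr":[0.002,0.004,0]},{"claw":0,"translation":[0,0,0],"dr":[0,0,0]},{"claw":0,"translation":[0,0,0],"dr":[0,0,0]},{"claw":0,"translation":[0,0,0],"dr":[0,0,0]},{"claw":0,"translation":[0,0,0],"dr":[0,0,0]}]'
python3 goal.py
```

```text
t: 9.15
tool_pos: [0.5547, 0.0496, 0.2194]
ee_rot: [[0.916, -0.215, 0.337], [-0.202, -0.977, -0.073], [0.345, -0.001, -0.939]]
contact_force: [-0.5, -0.6, -0.7]
opening: 0.101
n 1 dist 0.0020460886059283827 rot [-0.0009 -0.0024 -0.0004]
[0.02 0.19 0.07] [-0.001 -0.002 -0.   ]
9.15 0.0029105780423445706 [ 0.0131 -0.2425 -0.2451  1.2242 -0.078   1.7876] [-0.5448 -0.5666 -0.7386] 0.10138035941540091
```

```bash
python3 -m inch '[{"claw":0,"translation":[0,0.12,0.1],"dr":[0,-0.002,0]},{"claw":0,"translation":[0,0,0],"dr":[0,0,0]},{"claw":0,"translation":[0,0,0],"dr":[0,0,0]},{"claw":0,"translation":[0,0,0],"dr":[0,0,0]}]'
python3 goal.py
python3 - <<'E'
from h import *
im=snap('wrist','w8');st=r.observe();print(st['tool_pos'],np.abs(st['dq']).max(),st['opening'])
E
```

```text
t: 9.48
tool_pos: [0.5547, 0.0483, 0.2183]
ee_rot: [[0.917, -0.215, 0.335], [-0.202, -0.977, -0.073], [0.343, -0.001, -0.939]]
contact_force: [0.0, -0.2, -0.9]
opening: 0.099
n 1 dist 0.0007854151737074517 rot [-0.0009 -0.0001 -0.0002]
[ 0.03  0.06 -0.04] [-0.001 -0.    -0.   ]
9.4833 0.0022444504174671176 [ 0.0099 -0.2408 -0.2452  1.2244 -0.0764  1.7845] [ 0.0445 -0.2071 -0.8776] 0.09937174810240448
[0.5547 0.0483 0.2183] 0.0013959788915236596 0.0988539186979617
```

View pics/w8.png

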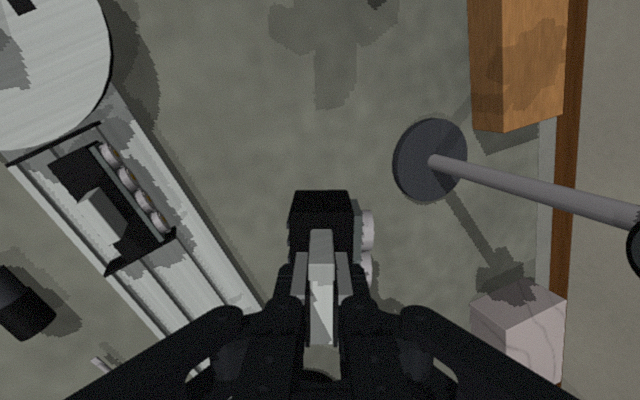

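The lamp sits unchanged in the jaws around (320,240), within 1 mm of the goal and motionless. Handing in.

```bash
python3 -c "
from rig import r
print(r.close_job())"
```

```text
the job is handed in; nothing more can be done
None
```

I took the two-lens lamp (lamp2) out of the middle pocket by its tab and handed the job in with it held in front of the inspection camera, at about 9.6 s of the 35 s allowed. No verdict was reported.

- **Placement:** I worked out the camera's focus point as (0.585, 0.041, 0.207) m, with the camera turned −0.217 rad and tilted 0.35 rad downward. My last reading had the gripper within about 1 mm and 0.001 rad of the pose that puts the lens face there, tab side up. The arm was still and the grip steady (80 N setting, stopped on the tab).
- **Handling:** The highest contact-force reading I saw was under 3 N. By the measured gripper height, the fingertips stayed above the lens bank while closing.
- **Surroundings:** The pictures taken at the presentation pose showed the other two lamps and the camera where they were. The last wrist picture showed no change in the part of the bench it covers.

**Checks that disagreed:**
- **Camera tilt:** The two wrist views gave 0.359 and 0.343 rad. The coarser scene and side views alone gave 0.39 and 0.27, and I relied mainly on the wrist views.
- **Lamp in the gripper:** Its fitted height along the fingers varied from −1 to +2.8 mm depending on the views used. I kept the nominal value, so the lens face could be off centre by up to about 3 mm.

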